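Load the spray station and raise its splash screen

TASK

Push the wooden crate with the two bisque cups along the rollers into the spray bay until it is fully home against the bay's end wall. Then fold the hinged splash screen, which leans outward on the robot's side of the bay, up about its hinge so that it stands upright, and leave it there. Keep the cups standing in the crate and do not disturb the coil pot or the wooden stamp.

Things in the scene. Friction and masses are not known exactly. Their poses are not given: they have to be found in the camera images.
- station: Fixed station, 150 x 440 mm. Origin: underside centre; x away from the robot, y along the lane to the left. Grey rollers (tops at z 41 mm) between aluminium rails (inner faces x +-65 mm, 55 mm high). Its right end is the bay: plywood end wall (inner face y -210) and far wall (inner face x 67, ends at y -60 mm), both 155 mm high; near side: the screen; left end (mouth) and top open.
- crate: Open wooden crate, 120 (x) x 150 (y, along the lane) x 55 mm high, walls 6 mm, a partition between two compartments; loose on the rollers, 5 mm clear of each rail. Origin: centre of its underside; left end face 75 mm to +y. Fully home, its origin is at y = -135 mm in the station's frame. About 0.7 kg with the cups.
- cup_1: Terracotta-coloured bisque cup, 56 mm across, 58 mm high, in the right (-y) compartment of the crate; stands 9 mm above the crate's rim. Origin: centre of its underside, z up.
- cup_2: Pale bisque cup, 62 mm across, 58 mm high, in the left (+y) compartment of the crate. Origin: centre of its underside, z up.
- screen (a joint): Angle of the plywood splash screen about its hinge (rad): 0 = level, sticking out towards the robot; 1.571 = upright; more = leaning in over the bay (limit 2.1). The hinge is stiff: the screen stays where it is left; about 2 N at the free edge moves it. 144 mm long (along y), 6 mm thick, 88 mm from hinge axis to free edge, which has a 9 mm aluminium bead.
- screen_hinge (a point): Middle of the screen's hinge axis, which lies along the station's y, 60 mm above the table on the near rail of the bay (station frame x = -78, y = -135 mm).
- screen_edge (a point): Middle of the screen's free edge, 88 mm from the hinge axis; moves with the screen.
- coil_pot: Bystander: unfired crown-like pale coil pot, 104 mm across, 83 mm high, on the table left of and in front of the station. Origin: centre of its underside.
- texture_stamp: Bystander: wooden stamp with a turned knob, 42 x 42 x 56 mm, standing on the table in front of the station. Origin: centre of its underside.
There are look-alikes about, which are no part of the job. What is shaped like the cup_2 but purple is not meant.

How it is judged (in metres and radians):
On the way:
1. the crate is home against the bay's end wall (gap under 12 mm) while the screen still leans outward by more than 8 degrees (y of crate in the frame of station below -0.123 m and value of joint screen below 1.431 rad), for 0.2 s.
At the end, for the whole second after the job is handed in: The crate stands on the rollers in the bay with less than 12 mm between it and the end wall, the screen stands within 8 degrees (0.14 rad) of upright, both at rest, and both cups stand upright (within 14 degrees) in the crate (y of crate in the frame of station below -0.123 m and z of crate in the frame of station between 0.035 and 0.05 m and angle between the z axis of crate and the z axis of station, either way round below 0.1 rad and value of joint screen between 1.431 and 1.711 rad and velocity of joint screen between -0.05 and 0.05 rad/s and linear speed of crate below 0.02 m/s and angle between each of cup_1, cup_2's own z axis and vertical below 0.25 rad and horizontal distance between each of cup_1, cup_2 and crate below 0.07 m and z of each of cup_1, cup_2 in the frame of crate below 0.03 m); the robot touches nothing.
It fails at once if a cup is tipped by more than 40 degrees (angle between any of cup_1, cup_2's own z axis and vertical above 0.7 rad).
It fails at once if the coil pot or the stamp is moved by more than 30 mm (distance of any of coil_pot, texture_stamp from where it was at the start of the episode above 0.03 m).
It also fails if it takes over 51 s, if anything falls off the work surface, if the arm or the gripper's body presses on something with over 40 N, if the wrist force passes 120 N, or if a joint passes its speed limit or range.

ROBOT

A 6-joint arm with a two-finger parallel gripper is mounted at the origin on a cart in front of the work surface, level with it; the furniture and walls round the work are solid. World frame = base frame: x ahead of the robot, y to its left, z up, the work surface at z = 0. Lengths are in m, angles in degrees, forces in N, time in s.
With the tool pointing down it reaches from about 0.375 to 0.9 m from the base axis. Payload 3.1 kg.
Tool frame: the origin (TCP) lies between the finger pads; the fingertips stand 22 mm ahead of it and the grasp point (between the pads) lies 3 mm ahead of it (bot.tip_extent is the distance from the TCP to the fingertips, in m); y points along the fingers, z is the direction in which the jaws open and shut, and the axes are right-handed (so a half turn about y gives the same grasp; the last joint's range is limited). The gripper opens to 87 mm and grips with 3 to 60 N. Pads are 19 mm wide; open, the fingers measure 117 mm over their backs; the gripper's body (75 mm by 190 mm) begins 51 mm behind the grasp point.
Start: joints at [63.111, 30.224, 82.088, -0, 67.689, -10.227], TCP at [0.179, 0.599, 0.213] pointing down, gripper open.
Joint ranges: [-176.69, 176.69], [-43.24, 126.21], [12.49, 139.97], [-82, 262], [0, 151.66], [-163.58, 163.58]. Speed limits (degrees/s): [159.86, 159.86, 180, 180, 180, 180].

INTERFACE

Orientations are given as a 3x3 rotation matrix whose columns are the frame's x, y, z axes.
In Python, from rig import bot, eyes, models gives the robot as it stands. The module is installed in compiled form; this text tells all that it offers.
- The arm moves only by the tool arm_command, never from a script. Its arguments are lists of equal length, an entry for each row: "translation": the shift along the tool's x, y, z each as a share of 0.08 m, from -1 to 1, a list of three; "rotation": the turn, a rotation vector about the tool's x, y, z each as a share of 60 degrees, from -1 to 1, a list of three; "grip": the closure, from -1 (fully open) to 1 (shut), so that 0 is half open. In form: {"translation": [[x, y, z], ...], "rotation": [[rx, ry, rz], ...], "grip": [grip, ...]}. A call has 1 to 5 rows; each row is the pose to reach, as a shift and turn from the pose commanded when the call began, along the tool's axes at that moment; what a row does not reach only later rows make up. A row lasts 1/10 s, in which the tool goes at most 50 mm and 8.59 degrees, less where a joint would pass 70% of its speed; a pose out of reach is approached as far as the arm can. A call with a number of a shift or a turn outside -1 to 1 is refused whole. A call with a gripper value outside its range is refused whole. The fingers move at their own pace and stop on an object; the grip force is fixed at half the most. Time passes only in rows, so rows that repeat a pose let the fingers close. It gives the time, the measured TCP pose, the force and the opening at its end, in the units of the state.
- bot.read_state(): the state, without advancing time (a new reading comes with each control period).
- eyes.capture(name): name is "scene" or "side" or "wrist"; returns a dict with "image" (384x512x3 uint8, blue, green, red), "mtx" (3x3 intrinsics, pixels), "rvec" (rotation vector, rad) and "tvec" (3), from world to camera coordinates, as OpenCV has them; the wrist camera has in their place "hand_eye" (4x4, takes a point from camera to tool coordinates, whose origin is the TCP and whose axes are the tool frame's). Camera axes: x right, y down, z forward; pixel columns grow to the right and rows downward; lengths in m; the calibration is good to about 2 mm. A picture is of the moment at which its call begins: read the wrist's pose just before it. There is no depth.
- bot.hand_in(): hands the job in, once; it reports no verdict.
Trained networks look in the newest picture that a camera, given by its name, has taken for a name from the list of things; names that differ only in an ending like _2 or _b are one class to them, and where a whole thing is asked for, a point or a joint stands for the part that bears it (a point fixed in the world has none). Each returns a list of dicts, best first, with "conf" (0 to 1); they miss things now and then, are a little off and sometimes report something else, mostly with a low value. They report only what shows in the picture. A call takes as long as a camera call. They do not tell look-alikes from the thing itself.
- models.recognise(camera, thing): "extent" ([left, top, right, bottom] as shares, 0 to 1, of the picture: columns of its width, rows of its height, round what is visible of it).
- models.spot_point(camera, thing): "point" ([column, row] as shares, 0 to 1, of the picture: columns of its width, rows of its height: a listed point, or the origin of a listed thing).
The state is a dict: "time_s": time; "joint_positions": joint angles; "qvel": joint speeds; "tau": joint torques, N m; "position": TCP position; "tcp_rot": TCP orientation; "force": force on the tool from outside, world axes, zero at the start; "moment": the same for the moment, N m; "opening": opening from 0.0 (shut) to 1.0 (fully open).
Only numpy, scipy, OpenCV 4.12 (cv2) and the standard library are available. Lean on these libraries where they do the work, as an engineer would, in place of code of your own. Each camera call takes 0.05 s, during which the arm holds its last target. There are 200 camera calls.

## Working session

There is one attempt and no reset: what is moved stays moved. The work goes in short steps, Python scripts to look and compute and a tool call to move; the robot and the scene stay as the last step left them, time stands still between calls to the robot, and variables do not carry over. Pictures are saved under pics/ and viewed, about 8 in all and at most 12, crops included, and the job is handed in when it is done.

Besides the shell and the picture viewer there is one more tool, called after "Emit:" in YAML: its name, and indented under it one key for each argument. arm_command: Moves the arm, as the interface text tells. Shift numbers are shares of 0.08 m and turn numbers shares of 60 degrees, none past 1 either way. Its arguments: {"type":"object","properties":{"translation":{"type":"array"},"rotation":{"type":"array"},"grip":{"type":"array"}},"required":["translation","rotation","grip"]}

```bash
mkdir -p pics; cat > h.py <<'E'
import numpy as np, cv2, json
from rig import bot, eyes, models
def ray(c,px):
    R,_=cv2.Rodrigues(np.array(c['rvec'],float)); t=np.array(c['tvec'],float).ravel()
    d=R.T@np.linalg.inv(c['mtx'])@np.array([px[0],px[1],1.]); return -R.T@t,d
def atz(c,px,z):
    o,d=ray(c,px); return o+d*(z-o[2])/d[2]
def proj(c,P):
    return cv2.projectPoints(np.array(P,float).reshape(-1,3),np.array(c['rvec'],float),np.array(c['tvec'],float),np.array(c['mtx'],float),None)[0].reshape(-1,2)
def tri(c1,p1,c2,p2):
    o1,d1=ray(c1,p1);o2,d2=ray(c2,p2); s=np.linalg.lstsq(np.c_[d1,-d2],o2-o1,rcond=None)[0]
    a,b=o1+d1*s[0],o2+d2*s[1]; return (a+b)/2,np.linalg.norm(a-b)
E
cat > a.py <<'E'
from h import *
s=bot.read_state();print(s['position'],np.round(s['tcp_rot'],3).tolist(),s['time_s'])
C={n:eyes.capture(n) for n in('scene','side')}
for n in C: cv2.imwrite(f'pics/{n}0.png',cv2.resize(C[n]['image'],(800,600)))
for t in ['station','crate','cup_1','cup_2','screen_hinge','screen_edge','coil_pot','texture_stamp']:
    b=[]
    for n in C:
        r=models.spot_point(n,t)
        r=[(np.round(np.array(q['point'])*[512,384],1),round(q['conf'],2)) for q in r[:3]]
        print(t,n,[(p.tolist(),c) for p,c in r]); 
        if r:b.append((C[n],r[0][0]))
    if len(b)==2:
        P,e=tri(*b[0],*b[1]);print('   ',np.round(P,4),round(e,4))
for n in C: o,_=ray(C[n],(256,192)); print(n,o)
E
python3 a.py
```

```text
[0.17881395 0.59808093 0.21226707] [[0.958, -0.001, 0.287], [-0.287, -0.002, 0.958], [-0.0, -1.0, -0.002]] 0.0
station scene [([312.4, 208.7], 0.72)]
station side [([320.4, 236.7], 0.83)]
    [ 0.6008 -0.0419  0.0174] 0.0026
crate scene [([292.9, 187.2], 0.89)]
crate side [([320.6, 210.9], 0.59)]
    [0.6196 0.0388 0.0258] 0.0016
cup_1 scene [([309.7, 190.3], 0.89), ([217.6, 207.2], 0.79)]
cup_1 side [([315.9, 198.5], 0.88), ([329.3, 217.4], 0.87), ([240.3, 203.8], 0.85)]
    [ 0.5843 -0.0403  0.0985] 0.0056
cup_2 scene [([309.7, 190.3], 0.89), ([217.6, 207.2], 0.79)]
cup_2 side [([315.9, 198.5], 0.88), ([329.3, 217.4], 0.87), ([240.3, 203.8], 0.85)]
    [ 0.5843 -0.0403  0.0985] 0.0056
screen_hinge scene []
screen_hinge side [([307.5, 256.3], 0.86)]
screen_edge scene [([334.3, 233.2], 0.94)]
screen_edge side [([279.5, 221.3], 0.83)]
    [ 0.4939 -0.1744  0.1367] 0.012
coil_pot scene [([169.3, 185.3], 0.84)]
coil_pot side [([224.3, 170.1], 0.67)]
    [0.4207 0.3083 0.0006] 0.0089
texture_stamp scene [([227.4, 242.5], 0.89)]
texture_stamp side [([208.7, 225.7], 0.82)]
    [0.3857 0.0408 0.0054] 0.0044
scene [-0.01400636 -0.45540632  0.8066439 ]
side [ 0.41682326 -0.67635223  0.46297318]
```

View pics/scene0.png

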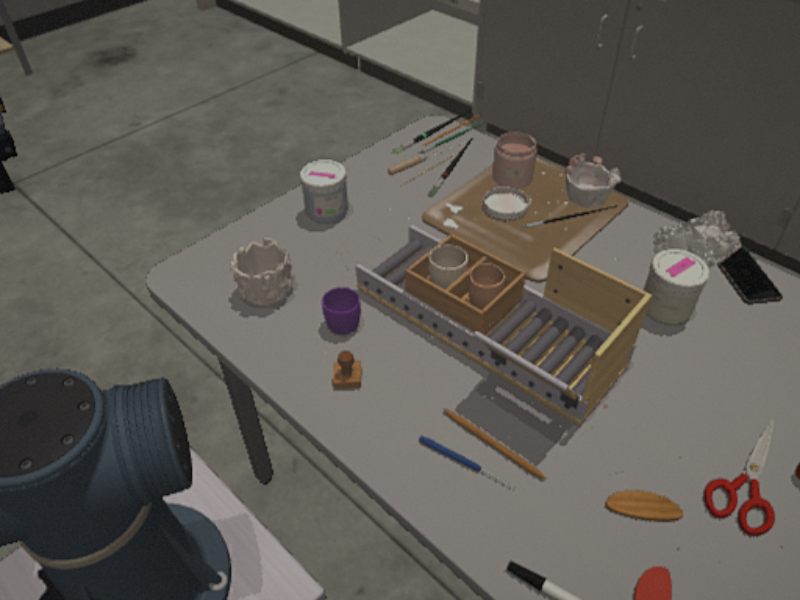

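View pics/side0.png

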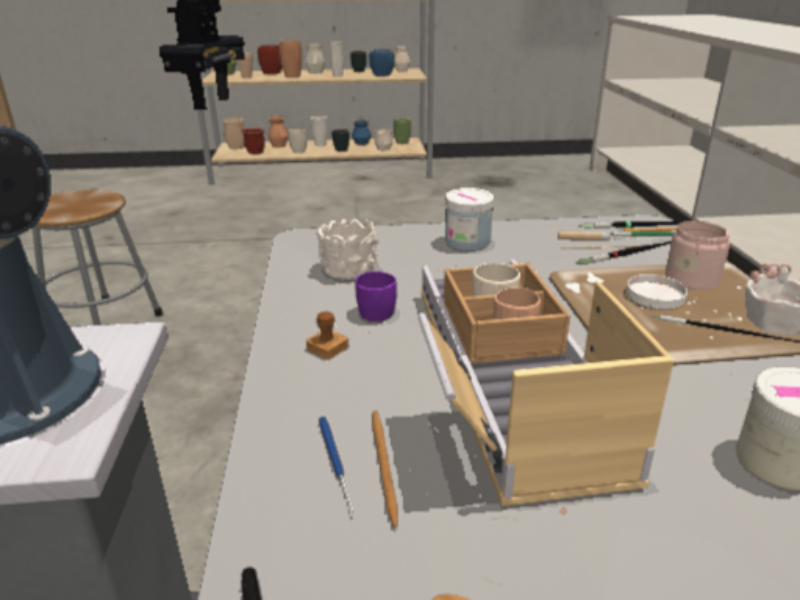

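The scene picture (800x600) shows the crate at about (465,285), holding the pale cup at (447,263) and the terracotta cup at (487,283). The purple look-alike is at (342,310), the stamp at (347,370) and the coil pot at (262,272). The bay is at (590,330). In the side view the screen leans out, seen nearly edge-on at about (455,390). Next I fit the station pose to its corners.

```bash
cat > b.py <<'E'
from h import *
from scipy.optimize import least_squares
C={n:eyes.capture(n) for n in('scene','side')}
K=np.array([.64])
obs=[('scene',(67,-60,155),(553,251)),('scene',(67,-210,155),(643,294)),('scene',(-65,220,55),(360,265)),('scene',(65,220,55),(412,231)),
('side',(67,-60,155),(597,279)),('side',(67,-210,155),(660,351)),('side',(-65,220,55),(427,267)),('side',(65,220,55),(511,262)),('side',(-75,-210,155),(513,365))]
def S2W(p,P):
    c,s=np.cos(p[2]),np.sin(p[2]); P=np.atleast_2d(P)/1000.
    return np.c_[p[0]+c*P[:,0]-s*P[:,1],p[1]+s*P[:,0]+c*P[:,1],P[:,2]]
f=lambda p:np.concatenate([proj(C[n],S2W(p,P))[0]-np.array(u)*.64 for n,P,u in obs])
r=least_squares(f,[.6,-.042,-.2],loss='soft_l1')
print(r.x,np.degrees(r.x[2]));print(np.round(r.fun.reshape(-1,2) if r.fun.size else 0,1).tolist())
p=r.x;np.save('st.npy',p)
# crate pos along lane and screen angle via spot
print('crate in station:')
def W2S(P):
    c,s=np.cos(p[2]),np.sin(p[2]);d=np.array(P)-[p[0],p[1],0];return np.array([c*d[0]+s*d[1],-s*d[0]+c*d[1],d[2]])*1000
for n,u in (('scene',(292.9,187.2)),('side',(320.6,210.9))): print(W2S(atz(C[n],u,.041)).round(1))
for n in C:
  for q in models.spot_point(n,'screen_edge')[:1]:
    u=np.array(q['point'])*[512,384]
    g=lambda a:np.linalg.norm(proj(C[n],S2W(p,[-78-88*np.cos(a),-135,60+88*np.sin(a)]))[0]-u)
    A=np.linspace(0,2,201);e=[g(a) for a in A];i=int(np.argmin(e));print(n,'angle',A[i],e[i])
out=[]
for n in C:
    im=cv2.resize(C[n]['image'],None,fx=3,fy=3,interpolation=cv2.INTER_CUBIC)
    def pl(P,col): cv2.polylines(im,[np.int32(proj(C[n],S2W(p,P))*3)],False,col,1)
    pl([(-65,-210,55),(-65,220,55),(65,220,55),(65,-60,55)],(0,255,0)); pl([(67,-60,155),(67,-210,155),(-75,-210,155)],(0,255,255))
    for a,col in ((.6,(255,0,0)),(.9,(0,0,255)),(1.2,(255,0,255))):
        h=lambda y,d:(-78-d*np.cos(a),y,60+d*np.sin(a)); pl([h(-63,0),h(-63,88),h(-207,88),h(-207,0)],col)
    o=np.int32(proj(C[n],S2W(p,[0,-30,60]))[0]*3); y=max(0,o[1]-270);x=max(0,o[0]-350); out.append(im[y:y+540,x:x+700])
    cv2.imwrite(f'pics/fit_{n}.png',out[-1])
E
python3 b.py
```

```text
[ 0.61597673 -0.02597974  0.05111058] 2.928420501635856
[[-0.2, -2.3], [2.0, -0.6], [-0.4, -2.2], [-1.7, -3.9], [-1.2, 1.0], [3.4, 2.6], [0.5, -1.5], [-0.5, -1.9], [-1.4, 2.9]]
crate in station:
[-4.8 56.  41. ]
[-2.2 39.  41. ]
scene angle 0.91 0.5365821331338624
side angle 1.02 0.24987342235530288
```

View pics/fit_scene.png

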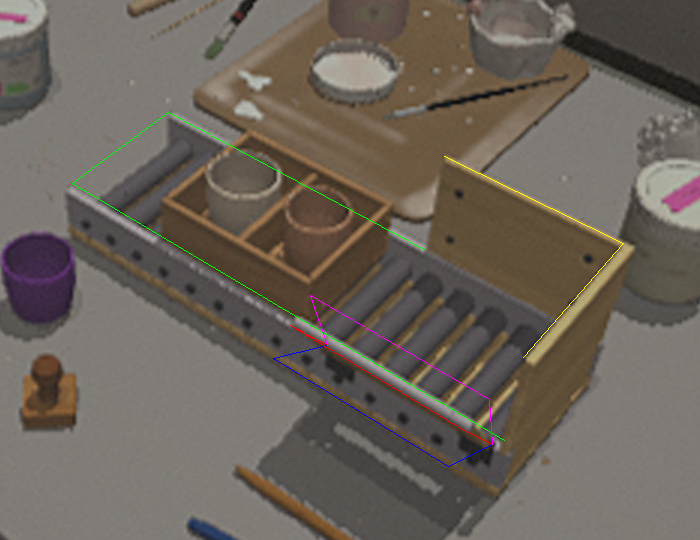

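View pics/fit_side.png

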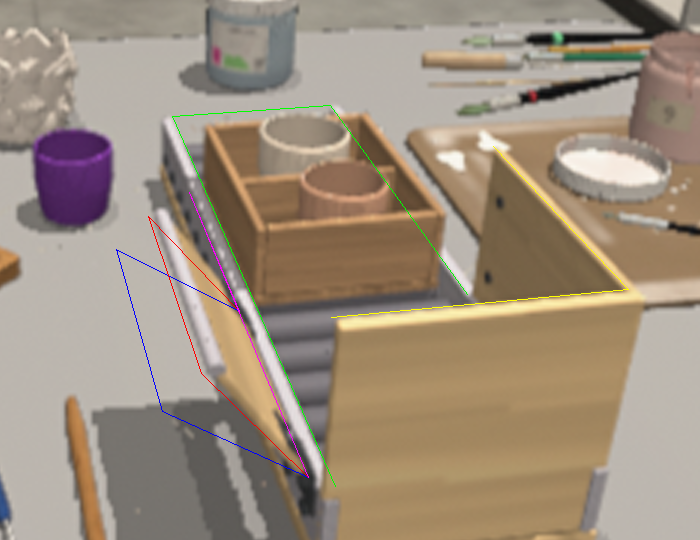

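The fit holds to about 4 mm. The screen is close to 0.95 rad, because the scene camera sees it edge-on. Next: the crate's rim corners and the approach point.

```bash
cat >> h.py <<'E'
p=np.load('st.npy'); c_,s_=np.cos(p[2]),np.sin(p[2])
def W2S(P):
    d=np.array(P)-[p[0],p[1],0];return np.array([c_*d[0]+s_*d[1],-s_*d[0]+c_*d[1],d[2]])*1000
def S2W(P):
    P=np.atleast_2d(P)/1000.
    return np.c_[p[0]+c_*P[:,0]-s_*P[:,1],p[1]+s_*P[:,0]+c_*P[:,1],P[:,2]]
def goal(P):  # shift in shares along tool axes from present pose to station point P (mm, TCP)
    s=bot.read_state();R=np.array(s['tcp_rot']);print('now st',W2S(s['position']).round(1),'t',s['time_s'],'F',np.round(s['force'],1))
    print('shift/0.08',np.round(R.T@(S2W(P)[0]-s['position'])/.08,2)); 
    a=np.degrees(np.arctan2(R[1,2],R[0,2])-p[2]);print('jaw angle in station',a.round(1))
E
python3 - <<'E'
from h import *
for n,us in (('scene',[(163,200),(250,133),(306,279),(390,205)]),('side',[(205,128),(365,115),(262,228),(443,215)])):
    c=eyes.capture(n)
    o=np.int32(proj(c,S2W([0,-30,60]))[0]*3); off=np.array([max(0,o[0]-350),max(0,o[1]-270)])
    print(n,[W2S(atz(c,(np.array(u)+off)/3,.096)).round(0)[:2].tolist() for u in us])
print(S2W([0,170,90]),S2W([-170,-135,125]))
goal([0,170,212])
E
```

```text
scene [[-64.0, 116.0], [50.0, 114.0], [-61.0, -27.0], [51.0, -29.0]]
side [[-63.0, 111.0], [55.0, 114.0], [-58.0, -30.0], [55.0, -33.0]]
[[0.60729172 0.14379826 0.09      ]] [[ 0.45309565 -0.16948846  0.125     ]]
now st [-404.3  646.2  213.2] t 1.2 F [-0.6 -0.9  0.4]
shift/0.08 [ 6.76  0.02 -3.91]
jaw angle in station 70.4
```

Emit:
arm_command:
  translation:
    - [1, 0, -0.58]
    - [1, 0, -0.58]
    - [1, 0, -0.58]
  rotation:
    - [0, -0.327, 0]
    - [0, -0.327, 0]
    - [0, -0.327, 0]
  grip: [1, 1, 1]

```text
time_s: 1.5
position: [0.2454, 0.528, 0.2131]
tcp_rot: [[0.999, 0.001, -0.051], [0.051, -0.003, 0.999], [0.001, -1.0, -0.003]]
force: [-0.7, 0.7, -0.0]
opening: 0.816
```

```bash
python3 -c "
from h import *
goal([-4,170,212])"
```

```text
now st [-341.8  572.2  213.1] t 1.5 F [-0.7  0.7 -0. ]
shift/0.08 [ 4.22  0.03 -5.03]
jaw angle in station 90.0
```

Emit:
arm_command:
  translation:
    - [0.85, 0, -1]
    - [0.85, 0, -1]
    - [0.85, 0, -1]
  rotation:
    - [0, 0, 0]
    - [0, 0, 0]
    - [0, 0, 0]
  grip: [1, 1, 1]

```text
time_s: 1.8
position: [0.3179, 0.4518, 0.2133]
tcp_rot: [[0.999, 0.001, -0.047], [0.047, -0.002, 0.999], [0.001, -1.0, -0.002]]
force: [0.6, -0.5, 0.2]
opening: 0.546
```

Emit:
arm_command:
  translation:
    - [0.85, 0, -1]
    - [0.85, 0, -1]
    - [0.85, 0, -1]
  rotation:
    - [0, 0, 0]
    - [0, 0, 0]
    - [0, 0, 0]
  grip: [1, 1, 1]

```text
time_s: 2.1
position: [0.3902, 0.3759, 0.2135]
tcp_rot: [[0.999, 0.002, -0.047], [0.047, -0.001, 0.999], [0.002, -1.0, -0.001]]
force: [-0.3, 0.3, -0.7]
opening: 0.266
```

Emit:
arm_command:
  translation:
    - [0.85, 0, -1]
    - [0.85, 0, -1]
    - [0.85, 0, -1]
  rotation:
    - [0, 0, 0]
    - [0, 0, 0]
    - [0, 0, 0]
  grip: [1, 1, 1]

```text
time_s: 2.4
position: [0.4625, 0.2998, 0.2136]
tcp_rot: [[0.999, 0.003, -0.047], [0.047, -0.0, 0.999], [0.003, -1.0, -0.0]]
force: [-0.4, 0.5, -0.4]
opening: 0.032
```

Emit:
arm_command:
  translation:
    - [0.85, 0, -1]
    - [0.85, 0, -1]
    - [0.85, 0, -1]
  rotation:
    - [0, 0, 0]
    - [0, 0, 0]
    - [0, 0, 0]
  grip: [1, 1, 1]

```text
time_s: 2.7
position: [0.5346, 0.2235, 0.2135]
tcp_rot: [[0.999, 0.004, -0.047], [0.047, -0.0, 0.999], [0.004, -1.0, -0.001]]
force: [-0.8, -0.0, -0.9]
opening: 0.005
```

Emit:
arm_command:
  translation:
    - [0.8, 0, -1]
    - [0.8, 0, -1]
    - [0.8, 0, -1]
  rotation:
    - [0, 0, 0]
    - [0, 0, 0]
    - [0, 0, 0]
  grip: [1, 1, 1]

```text
time_s: 3.0
position: [0.6026, 0.1466, 0.2134]
tcp_rot: [[0.999, 0.004, -0.047], [0.047, -0.001, 0.999], [0.004, -1.0, -0.001]]
force: [0.1, 1.2, -0.2]
opening: 0.004
```

```bash
python3 -c "
from h import *
goal([-4,165,93])
c=eyes.capture('wrist');cv2.imwrite('pics/w1.png',c['image'])"
```

```text
now st [ -4.5 173.  213.4] t 3.0 F [ 0.1  1.2 -0.2]
shift/0.08 [ 0.   1.5 -0.1]
jaw angle in station 89.8
```

View pics/w1.png

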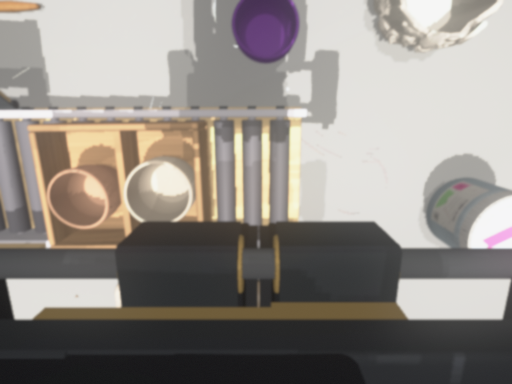

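The wrist view shows the fingers over the open rollers, with the crate's left face at column ~207 and both cups standing at (80,195) and (160,190). I lower now, checking the crate end with the wrist calibration first.

```bash
python3 -c "
from h import *
s=bot.read_state();c=eyes.capture('wrist');T=np.array(c['hand_eye']);R=np.array(s['tcp_rot'])
for u,z in (((207,170),.096),((30,125),.096),((200,125),.096),((305,113),.055)):
    d=R@T[:3,:3]@np.linalg.inv(c['mtx'])@np.array([*u,1.]);o=R@T[:3,3]+s['position'];print(u,W2S(o+d*(z-o[2])/d[2]).round(1))
"
```

```text
(207, 170) [-24.5 129.8  96. ]
(30, 125) [-64.4 -22.3  96. ]
(200, 125) [-64.1 125.4  96. ]
(305, 113) [-73.9 222.1  55. ]
```

Emit:
arm_command:
  translation:
    - [0, 0.5, -0.05]
    - [0, 1, -0.05]
    - [0, 1, -0.05]
  rotation:
    - [0, 0, 0]
    - [0, 0, 0]
    - [0, 0, 0]
  grip: [1, 1, 1]

```text
time_s: 3.4
position: [0.5924, 0.1472, 0.1281]
tcp_rot: [[0.998, -0.014, -0.053], [0.053, -0.0, 0.999], [-0.014, -1.0, 0.001]]
force: [-0.8, 0.2, -0.2]
opening: 0.005
```

Emit:
arm_command:
  translation:
    - [0, 0.5, 0]
    - [0, 0.5, 0]
    - [0, 0.5, 0]
  rotation:
    - [0, 0, 0]
    - [0, 0, 0]
    - [0, 0, 0]
  grip: [1, 1, 1]

```text
time_s: 3.7
position: [0.5984, 0.1465, 0.0944]
tcp_rot: [[0.999, -0.001, -0.053], [0.053, 0.0, 0.999], [-0.001, -1.0, 0.0]]
force: [-0.1, 0.3, -0.1]
opening: 0.004
```

Emit:
arm_command:
  translation:
    - [0.06, 0, -0.1]
    - [0.06, 0, -0.2]
    - [0.06, 0, -0.3]
    - [0.06, 0, -0.4]
    - [0.06, 0, -0.5]
  rotation:
    - [0, 0, 0]
    - [0, 0, 0]
    - [0, 0, 0]
    - [0, 0, 0]
    - [0, 0, 0]
  grip: [1, 1, 1, 1, 1]

```text
time_s: 4.2
position: [0.6059, 0.1044, 0.0937]
tcp_rot: [[0.999, 0.0, -0.051], [0.051, -0.0, 0.999], [0.0, -1.0, -0.0]]
force: [0.2, -1.1, -0.6]
opening: 0.007
```

Emit:
arm_command:
  translation:
    - [0, 0, -0.1]
    - [0, 0, -0.2]
    - [0, 0, -0.3]
    - [0, 0, -0.4]
    - [0, 0, -0.5]
  rotation:
    - [0, 0, 0]
    - [0, 0, 0]
    - [0, 0, 0]
    - [0, 0, 0]
    - [0, 0, 0]
  grip: [1, 1, 1, 1, 1]

```text
time_s: 4.7
position: [0.6078, 0.0652, 0.0934]
tcp_rot: [[0.999, 0.0, -0.052], [0.052, 0.0, 0.999], [0.0, -1.0, 0.0]]
force: [0.1, 2.0, 2.4]
opening: 0.006
```

Emit:
arm_command:
  translation:
    - [0, 0, -0.1]
    - [0, 0, -0.2]
    - [0, 0, -0.3]
    - [0, 0, -0.4]
    - [0, 0, -0.5]
  rotation:
    - [0, 0, 0]
    - [0, 0, 0]
    - [0, 0, 0]
    - [0, 0, 0]
    - [0, 0, 0]
  grip: [1, 1, 1, 1, 1]

```text
time_s: 5.2
position: [0.6099, 0.025, 0.0932]
tcp_rot: [[0.999, -0.0, -0.052], [0.052, -0.0, 0.999], [-0.0, -1.0, 0.0]]
force: [0.1, 2.6, 1.9]
opening: 0.005
```

```bash
python3 -c "
from h import *
goal([-4,-45,93])
a=eyes.capture('scene')['image'][130:290,200:440];b=eyes.capture('side')['image'][130:290,200:440]
cv2.imwrite('pics/push1.png',cv2.resize(np.vstack([a,b]),None,fx=1.8,fy=1.8))"
```

```text
now st [-3.5 51.2 93.2] t 5.2 F [0.1 2.6 1.9]
shift/0.08 [-0.01  0.   -1.2 ]
jaw angle in station 90.0
```

View pics/push1.png

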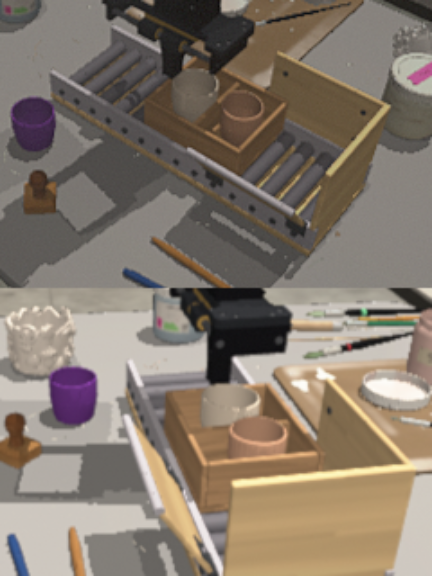

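The crate is sliding straight at about 2.6 N, with both cups standing and the screen still leaning outward. I keep pushing.

Emit:
arm_command:
  translation:
    - [0, 0, -0.1]
    - [0, 0, -0.2]
    - [0, 0, -0.3]
    - [0, 0, -0.4]
    - [0, 0, -0.5]
  rotation:
    - [0, 0, 0]
    - [0, 0, 0]
    - [0, 0, 0]
    - [0, 0, 0]
    - [0, 0, 0]
  grip: [1, 1, 1, 1, 1]

```text
time_s: 5.8
position: [0.6119, -0.015, 0.0933]
tcp_rot: [[0.999, -0.0, -0.051], [0.051, 0.0, 0.999], [-0.0, -1.0, 0.0]]
force: [-0.2, 1.9, 1.4]
opening: 0.012
```

Emit:
arm_command:
  translation:
    - [0, 0, -0.1]
    - [0, 0, -0.2]
    - [0, 0, -0.3]
    - [0, 0, -0.4]
    - [0, 0, -0.45]
  rotation:
    - [0, 0, 0]
    - [0, 0, 0]
    - [0, 0, 0]
    - [0, 0, 0]
    - [0, 0, 0]
  grip: [1, 1, 1, 1, 1]

```text
time_s: 6.3
position: [0.6139, -0.0515, 0.0932]
tcp_rot: [[0.999, 0.0, -0.051], [0.051, -0.001, 0.999], [0.0, -1.0, -0.001]]
force: [-0.1, 1.8, 1.3]
opening: 0.0
```

Emit:
arm_command:
  translation:
    - [0, 0, -0.04]
    - [0, 0, -0.08]
    - [0, 0, -0.12]
    - [0, 0, -0.16]
    - [0, 0, -0.2]
  rotation:
    - [0, 0, 0]
    - [0, 0, 0]
    - [0, 0, 0]
    - [0, 0, 0]
    - [0, 0, 0]
  grip: [1, 1, 1, 1, 1]

```text
time_s: 6.8
position: [0.6147, -0.0663, 0.0932]
tcp_rot: [[0.999, -0.0, -0.052], [0.052, 0.0, 0.999], [-0.0, -1.0, 0.0]]
force: [-0.1, 1.0, 1.4]
opening: 0.003
```

Emit:
arm_command:
  translation:
    - [0, 0, -0.03]
    - [0, 0, -0.06]
    - [0, 0, -0.09]
    - [0, 0, -0.12]
    - [0, 0, -0.12]
  rotation:
    - [0, 0, 0]
    - [0, 0, 0]
    - [0, 0, 0]
    - [0, 0, 0]
    - [0, 0, 0]
  grip: [1, 1, 1, 1, 1]

```text
time_s: 7.3
position: [0.6151, -0.0764, 0.0932]
tcp_rot: [[0.999, -0.0, -0.052], [0.052, -0.001, 0.999], [-0.0, -1.0, -0.001]]
force: [0.1, 1.0, -0.3]
opening: 0.009
```

Emit:
arm_command:
  translation:
    - [0, 0, -0.03]
    - [0, 0, -0.06]
    - [0, 0, -0.09]
    - [0, 0, -0.09]
  rotation:
    - [0, 0, 0]
    - [0, 0, 0]
    - [0, 0, 0]
    - [0, 0, 0]
  grip: [1, 1, 1, 1]

```text
time_s: 7.7
position: [0.6156, -0.0836, 0.0932]
tcp_rot: [[0.999, 0.0, -0.052], [0.052, -0.001, 0.999], [0.0, -1.0, -0.001]]
force: [1.1, -1.3, -0.3]
opening: 0.003
```

```bash
python3 -c "
from h import *
goal([-4,-45,93])
a=eyes.capture('scene')['image'][140:300,230:430];b=eyes.capture('side')['image'][150:310,230:430]
cv2.imwrite('pics/push2.png',cv2.resize(np.hstack([a,b]),None,fx=2,fy=2,interpolation=cv2.INTER_CUBIC))"
```

```text
now st [ -3.4 -57.5  93.2] t 7.7 F [ 1.1 -1.3 -0.3]
shift/0.08 [-0.01  0.    0.16]
jaw angle in station 90.0
```

View pics/push2.png

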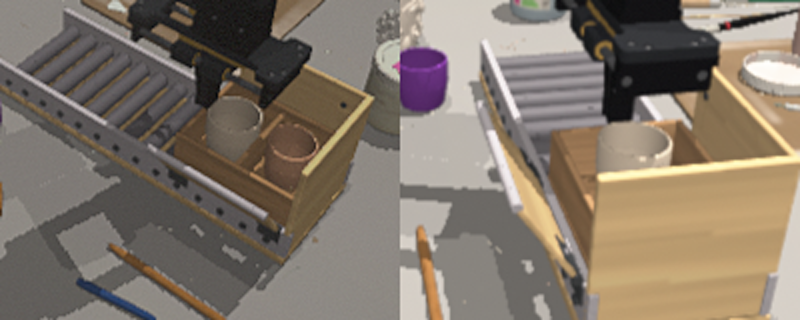

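Emit:
arm_command:
  translation:
    - [0, 0, -0.03]
    - [0, 0, -0.06]
    - [0, 0, -0.09]
    - [0, 0, -0.09]
  rotation:
    - [0, 0, 0]
    - [0, 0, 0]
    - [0, 0, 0]
    - [0, 0, 0]
  grip: [1, 1, 1, 1]

```text
time_s: 8.2
position: [0.616, -0.0886, 0.0943]
tcp_rot: [[0.999, 0.0, -0.051], [0.051, 0.003, 0.999], [0.001, -1.0, 0.003]]
force: [-0.5, 6.4, 5.8]
opening: 0.007
```

```bash
python3 - <<'E'
from h import *
goal([-4,-45,93])
def box(y,z): return [(-60,y-75,z),(60,y-75,z),(60,y+75,z),(-60,y+75,z),(-60,y-75,z)]
out=[]
for n,(x0,y0) in (('scene',(300,160)),('side',(300,160))):
    c=eyes.capture(n);im=cv2.resize(c['image'],None,fx=4,fy=4,interpolation=cv2.INTER_CUBIC)
    for y,col in ((-135,(0,255,0)),(-120,(0,0,255))):
        P=np.array(box(y,96))-[3,0,0];cv2.polylines(im,[np.int32(proj(c,S2W(P))*4)],False,col,1)
    out.append(im[y0*4:y0*4+400,x0*4:x0*4+400])
    for t in ('crate','cup_1'):
        for q in models.spot_point(n,t)[:3]:
            u=np.array(q['point'])*[512,384];print(n,t,round(q['conf'],2),W2S(atz(c,u,.041 if t=='crate' else .047)).round(0)[:2])
w=eyes.capture('wrist')['image']
a=np.hstack(out); cv2.imwrite('pics/home.png',np.vstack([a,cv2.resize(w[150:300],(800,234))[:200]]))
E
```

```text
now st [ -3.2 -62.6  94.3] t 8.2 F [-0.5  6.4  5.8]
shift/0.08 [-0.01  0.02  0.22]
jaw angle in station 90.0
scene crate 0.76 [  -5. -125.]
scene cup_1 0.91 [   7. -169.]
scene cup_1 0.78 [-179.  146.]
scene cup_1 0.65 [  0. -95.]
side cup_1 0.86 [-154.  101.]
side cup_1 0.63 [   1. -109.]
```

View pics/home.png

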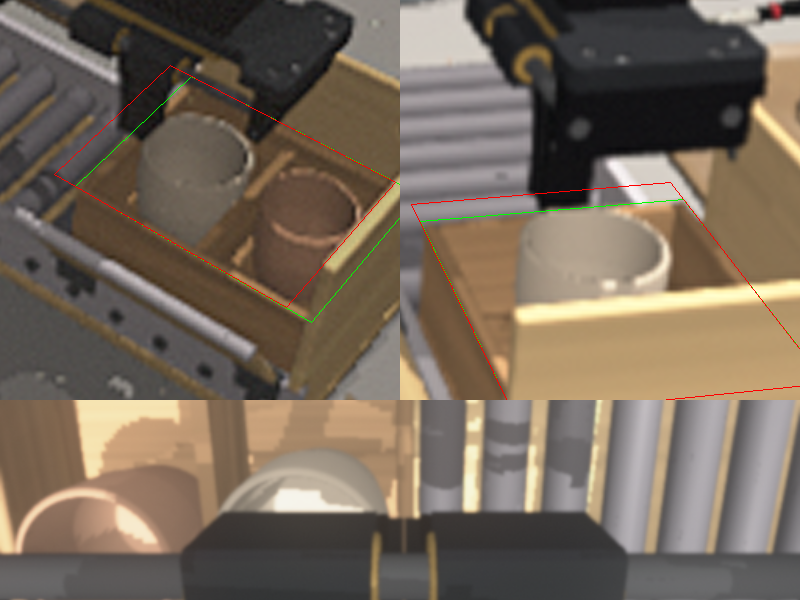

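The overlay puts the crate on the green outline (y = -135, home) in both views, and the push force rose to 6 N as the crate stopped. Both cups are standing. I back off, lift, and go round to the screen.

Emit:
arm_command:
  translation:
    - [0, 0, 0.1]
    - [0, 0, 0.2]
    - [0, -0.3, 0.35]
    - [0, -0.8, 0.4]
    - [0, -1, 0.4]
  rotation:
    - [0, 0, 0]
    - [0, 0, 0]
    - [0, 0, 0]
    - [0, 0, 0]
    - [0, 0, 0]
  grip: [1, 1, 1, 1, 1]

```text
time_s: 9.05
position: [0.6158, -0.0576, 0.1761]
tcp_rot: [[0.999, 0.004, -0.053], [0.053, -0.002, 0.999], [0.004, -1.0, -0.002]]
force: [0.9, -0.6, -0.2]
opening: 0.008
```

Emit:
arm_command:
  translation:
    - [0, -0.6, 0]
    - [-0.5, -0.7, 0]
    - [-1, -0.7, 0]
  rotation:
    - [0, 0, 0]
    - [0, 0, 0]
    - [0, 0, 0]
  grip: [1, 1, 1]

```text
time_s: 9.35
position: [0.5357, -0.0628, 0.2314]
tcp_rot: [[0.999, 0.006, -0.053], [0.053, -0.003, 0.999], [0.006, -1.0, -0.003]]
force: [-0.6, -1.1, -0.6]
opening: 0.008
```

Emit:
arm_command:
  translation:
    - [-0.5, 0, 0]
    - [-1, 0, 0]
    - [-1, 0, -0.5]
  rotation:
    - [0, 0, 0]
    - [0, 0, 0]
    - [0, 0, 0]
  grip: [1, 1, 1]

```text
time_s: 9.65
position: [0.4459, -0.0996, 0.2268]
tcp_rot: [[0.998, -0.014, -0.056], [0.056, 0.008, 0.998], [-0.014, -1.0, 0.009]]
force: [0.7, 0.4, 0.2]
opening: 0.002
```

```bash
python3 - <<'E'
from h import *
goal([-185,-135,125])
for n in ('scene','side'):
    c=eyes.capture(n)
    for t in ('crate','cup_1','screen_edge'):
        for q in models.spot_point(n,t)[:3]:
            u=np.array(q['point'])*[512,384]
            if t!='screen_edge': print(n,t,round(q['conf'],2),W2S(atz(c,u,.041 if t=='crate' else .047)).round(0)[:2])
            else:
                A=np.linspace(0,2.1,211);e=[np.linalg.norm(proj(c,S2W([-78-88*np.cos(a),-135,60+88*np.sin(a)]))[0]-u) for a in A];i=np.argmin(e);print(n,'screen',round(q['conf'],2),A[i],e[i].round(1))
E
```

```text
now st [-173.6  -64.9  226.8] t 9.65 F [0.7 0.4 0.2]
shift/0.08 [-0.13  1.27 -0.89]
jaw angle in station 90.3
scene crate 0.89 [  -1. -128.]
scene cup_1 0.9 [   3. -172.]
scene cup_1 0.63 [-184.  142.]
scene cup_1 0.59 [  3. -93.]
scene screen 0.89 0.88 1.2
side crate 0.41 [ 10. -94.]
side cup_1 0.6 [-163.   92.]
side cup_1 0.58 [   4. -105.]
side screen 0.6 1.02 0.3
```

Emit:
arm_command:
  translation:
    - [-0.13, 0, -0.5]
    - [-0.15, 0, -0.89]
    - [-0.15, 0.5, -0.89]
    - [-0.15, 0.95, -0.89]
    - [-0.15, 0.95, -0.89]
  rotation:
    - [0, 0, 0]
    - [0, 0, 0]
    - [0, 0, 0]
    - [0, 0, 0]
    - [0, 0, 0]
  grip: [1, 1, 1, 1, 1]

```text
time_s: 10.55
position: [0.4454, -0.1758, 0.1496]
tcp_rot: [[0.999, -0.009, -0.052], [0.052, 0.006, 0.999], [-0.008, -1.0, 0.007]]
force: [-0.9, 0.2, 0.0]
opening: 0.008
```

Emit:
arm_command:
  translation:
    - [0, 0.2, 0]
    - [0, 0.28, 0]
    - [0, 0.28, 0]
  rotation:
    - [0, 0, 0]
    - [0, 0, 0]
    - [0, 0, 0]
  grip: [1, 1, 1]

```text
time_s: 10.85
position: [0.4485, -0.1777, 0.1312]
tcp_rot: [[0.999, -0.0, -0.053], [0.053, 0.0, 0.999], [-0.0, -1.0, 0.0]]
force: [-0.3, 0.5, -0.1]
opening: 0.004
```

```bash
python3 -c "
from h import *
goal([-145,-135,125]); goal([-92,-135,125])"
```

```text
now st [-175.  -143.   131.2] t 10.85 F [-0.3  0.5 -0.1]
shift/0.08 [0.38 0.08 0.1 ]
jaw angle in station 90.1
now st [-175.  -143.   131.2] t 10.85 F [-0.3  0.5 -0.1]
shift/0.08 [1.04 0.08 0.1 ]
jaw angle in station 90.1
```

Emit:
arm_command:
  translation:
    - [0.1, 0.05, 0]
    - [0.2, 0.05, 0]
    - [0.3, 0.05, 0]
    - [0.4, 0.05, 0]
    - [0.5, 0.05, 0]
  rotation:
    - [0, 0, 0]
    - [0, 0, 0]
    - [0, 0, 0]
    - [0, 0, 0]
    - [0, 0, 0]
  grip: [1, 1, 1, 1, 1]

```text
time_s: 11.35
position: [0.4892, -0.1762, 0.1271]
tcp_rot: [[0.999, 0.001, -0.052], [0.052, -0.0, 0.999], [0.001, -1.0, -0.0]]
force: [-0.2, -0.6, 0.0]
opening: 0.007
```

Emit:
arm_command:
  translation:
    - [0.1, 0, 0]
    - [0.2, 0, 0]
    - [0.3, 0, 0]
    - [0.4, 0, 0]
    - [0.4, 0, 0]
  rotation:
    - [0, 0, 0]
    - [0, 0, 0]
    - [0, 0, 0]
    - [0, 0, 0]
    - [0, 0, 0]
  grip: [1, 1, 1, 1, 1]

```text
time_s: 11.85
position: [0.5215, -0.1747, 0.1269]
tcp_rot: [[0.999, 0.001, -0.052], [0.052, -0.001, 0.999], [0.001, -1.0, -0.001]]
force: [0.8, -0.5, -0.3]
opening: 0.004
```

```bash
cat > sc.py <<'E'
from h import *
import sys
goal([-92,-135,125])
out=[]
for n in ('scene','side'):
    c=eyes.capture(n)
    for q in models.spot_point(n,'screen_edge')[:2]:
        u=np.array(q['point'])*[512,384]
        A=np.linspace(0,2.1,211);e=[np.linalg.norm(proj(c,S2W([-78-88*np.cos(a),-135,60+88*np.sin(a)]))[0]-u) for a in A];i=np.argmin(e);print(n,'screen',round(q['conf'],2),A[i],e[i].round(1))
    im=cv2.resize(c['image'],None,fx=4,fy=4,interpolation=cv2.INTER_CUBIC)
    for a,col in ((1.43,(0,0,255)),(1.57,(0,255,0)),(1.71,(255,0,0))):
        h=lambda y,d:(-78-d*np.cos(a),y,60+d*np.sin(a)); cv2.polylines(im,[np.int32(proj(c,S2W([h(-63,0),h(-63,88),h(-207,88),h(-207,0)]))*4)],False,col,1)
    out.append(im[600:1160,1120:1520])
cv2.imwrite(sys.argv[1],np.hstack(out))
E
python3 sc.py pics/s1.png
```

```text
now st [-102.  -143.7  126.9] t 11.85 F [ 0.8 -0.5 -0.3]
shift/0.08 [0.12 0.02 0.11]
jaw angle in station 90.1
scene screen 0.91 0.85 0.1
side screen 0.66 1.03 0.4
```

View pics/s1.png

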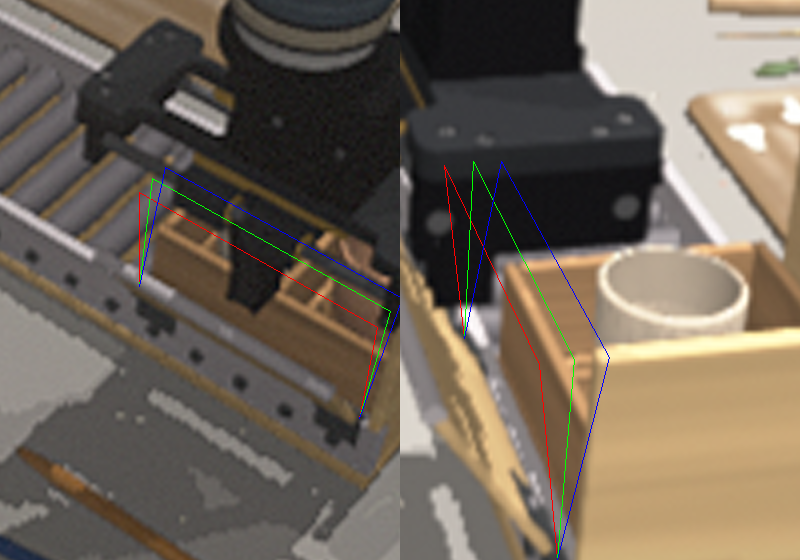

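```bash
python3 - <<'E'
from h import *
s=bot.read_state();R=np.array(s['tcp_rot']);P=np.array(s['position'])
T=[P+R@np.array([0,bot.tip_extent,0]),P]
for n in ('scene','side'):
    c=eyes.capture(n);print(n,(proj(c,T)*4-[1120,600]).round(0).tolist())
    print([ (a,(proj(c,S2W([[-78-88*np.cos(a),y,60+88*np.sin(a)] for y in (-63,-207)]))*4-[1120,600]).round(0).tolist()) for a in (.5,.7,.9,1.0)])
E
```

```text
scene [[242.0, 333.0], [248.0, 306.0]]
[(0.5, [[61.0, 317.0], [293.0, 463.0]]), (0.7, [[74.0, 289.0], [309.0, 433.0]]), (0.9, [[90.0, 260.0], [326.0, 402.0]]), (1.0, [[99.0, 246.0], [336.0, 387.0]])]
side [[52.0, 364.0], [55.0, 316.0]]
[(0.5, [[-110.0, 271.0], [-52.0, 490.0]]), (0.7, [[-87.0, 240.0], [-23.0, 453.0]]), (0.9, [[-57.0, 212.0], [14.0, 421.0]]), (1.0, [[-40.0, 200.0], [35.0, 406.0]])]
```

```bash
python3 - <<'E'
from h import *
a=eyes.capture('scene')['image'][160:285,270:390];b=eyes.capture('side')['image'][160:300,240:370]
w=eyes.capture('wrist')['image']
f=lambda i,s:cv2.resize(i,s,interpolation=cv2.INTER_CUBIC)
cv2.imwrite('pics/s2.png',np.hstack([f(a,(384,400)),f(b,(372,400))]) ); im=np.vstack([np.hstack([f(a,(400,400)),f(b,(400,400))]),f(w[0:384],(400,200)).repeat(1,0) if 0 else np.hstack([f(w[:256],(400,200)),f(w[100:300,130:400],(400,200))])]);cv2.imwrite('pics/s2.png',im)
E
```

```text
(no output)
```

View pics/s2.png

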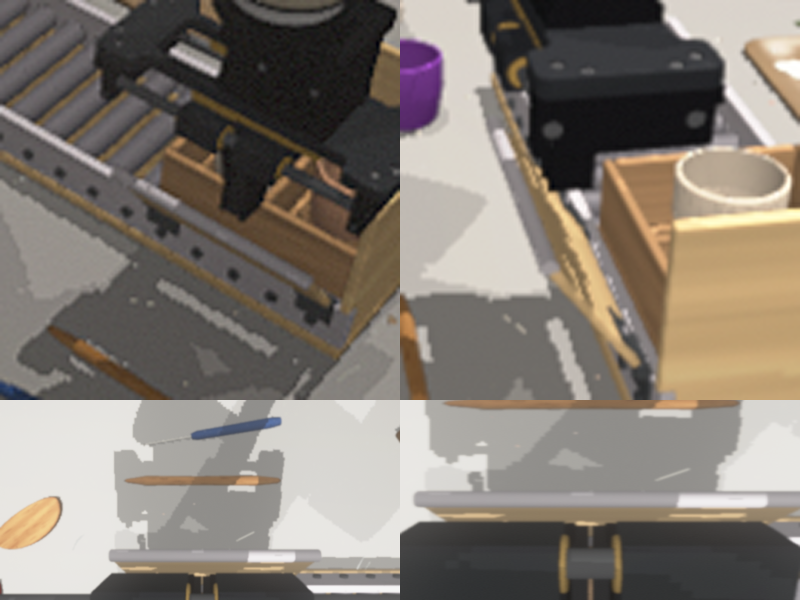

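```bash
python3 - <<'E'
from h import *
s=bot.read_state();R=np.array(s['tcp_rot']);c=eyes.capture('wrist');T=np.array(c['hand_eye']);K=np.array(c['mtx']);print(K.round(1).tolist(),T.round(3).tolist())
im=c['image'];g=cv2.cvtColor(im,cv2.COLOR_BGR2GRAY)
row=g[199].astype(int);print(row[130:160].tolist(),row[395:425].tolist())
print(im[185:225,300].tolist())
dep=K[0,0]*.144/269;print('depth',dep)
for u in ((141,198),(410,198)):
    d=np.linalg.inv(K)@np.array([*u,1.]);P=R@(T[:3,:3]@(d*dep)+T[:3,3])+s['position'];print(W2S(P).round(1))
E
```

```text
[[324.4, 0.0, 258.1], [0.0, 324.4, 195.0], [0.0, 0.0, 1.0]] [[-0.001, 0.969, 0.248, -0.068], [-0.0, -0.248, 0.969, -0.171], [1.0, 0.001, 0.0, 0.001], [0.0, 0.0, 0.0, 1.0]]
[231, 231, 231, 232, 231, 231, 231, 228, 216, 192, 174, 170, 169, 169, 168, 168, 168, 168, 168, 169, 168, 168, 168, 168, 168, 168, 168, 167, 168, 167] [177, 176, 176, 176, 176, 176, 176, 176, 176, 176, 177, 176, 177, 176, 177, 183, 198, 210, 215, 219, 223, 225, 225, 226, 225, 225, 225, 226, 225, 225]
[[139, 142, 144], [138, 142, 144], [139, 142, 144], [139, 142, 144], [138, 141, 143], [138, 139, 142], [139, 139, 142], [145, 145, 148], [151, 151, 154], [157, 156, 159], [162, 161, 165], [165, 164, 168], [168, 166, 171], [170, 168, 173], [171, 169, 173], [171, 169, 173], [170, 168, 172], [167, 166, 170], [163, 162, 165], [159, 157, 161], [150, 149, 154], [137, 141, 148], [121, 135, 148], [109, 133, 150], [104, 131, 149], [103, 129, 148], [101, 128, 146], [100, 126, 144], [100, 127, 144], [100, 126, 144], [101, 127, 144], [99, 125, 143], [98, 124, 142], [97, 123, 140], [96, 120, 137], [88, 109, 124], [77, 91, 102], [64, 70, 75], [57, 59, 60], [55, 57, 58]]
depth 0.17363031539731083
[-127.1 -205.4  130.3]
[-127.3  -61.4  130.3]
```

```bash
python3 - <<'E'
from h import *
a=eyes.capture('scene');b=eyes.capture('side')
P,e=tri(a,((248+1120)/4,(312+600)/4),b,((60+1120)/4,(303+600)/4));print(W2S(P).round(1),e,bot.tip_extent)
s=bot.read_state();print(W2S(s['position']),s['joint_positions'])
E
```

```text
[-104.9 -144.8  130. ] 0.007849764224421643 0.022
[-103.42812725 -143.42159906  126.9076764 ] [-3.02248069e+01  3.12241185e+01  9.78200207e+01 -1.36787514e-03
  5.09550714e+01 -1.23174759e+02]
```

The wrist view puts the bead at (-127, -134, 130), which means 0.95 rad and agrees with the earlier estimate. But the finger went over it: its visible end is about at TCP height, not 22 mm below. I lift back over and push again with the TCP at z = 110 mm.

Emit:
arm_command:
  translation:
    - [0, -0.4, 0]
    - [0, -0.8, 0]
    - [-0.3, -0.8, 0]
    - [-0.8, -0.8, 0]
    - [-1, -0.8, 0]
  rotation:
    - [0, 0, 0]
    - [0, 0, 0]
    - [0, 0, 0]
    - [0, 0, 0]
    - [0, 0, 0]
  grip: [1, 1, 1, 1, 1]

```text
time_s: 12.95
position: [0.4369, -0.1774, 0.1908]
tcp_rot: [[0.999, -0.003, -0.051], [0.051, 0.001, 0.999], [-0.003, -1.0, 0.002]]
force: [0.3, 0.2, 0.3]
opening: 0.005
```

Emit:
arm_command:
  translation:
    - [0, 0.5, 0.1]
    - [0, 1, 0.1]
    - [0, 1, 0.1]
  rotation:
    - [0, 0, 0]
    - [0, 0, 0]
    - [0, 0, 0]
  grip: [1, 1, 1]

```text
time_s: 13.25
position: [0.4365, -0.1685, 0.1074]
tcp_rot: [[0.999, -0.009, -0.051], [0.051, 0.006, 0.999], [-0.008, -1.0, 0.006]]
force: [0.4, 0.5, -0.2]
opening: 0.004
```

```bash
python3 - <<'E'
from h import *
goal([-175,-135,110])
s=bot.read_state();tip=np.array(s['position'])+np.array(s['tcp_rot'])@[0,.022,0]
c=eyes.capture('side');cv2.imwrite('pics/x.png',c['image']);im=c['image'];u=proj(c,[tip,s['position']]);print(u)
g=cv2.cvtColor(im,cv2.COLOR_BGR2GRAY);x=int(u[1][0]);y=int(u[1][1]);print(g[y-12:y+28,x].tolist())
c=eyes.capture('scene');u=proj(c,[tip,s['position']]);x=int(u[1][0]);y=int(u[1][1]);print(u);print(cv2.cvtColor(c['image'],6)[y-12:y+20,x].tolist())
# crate left rim corner check with overlay
im=cv2.resize(c['image'],None,fx=4,fy=4,interpolation=cv2.INTER_CUBIC)
for yy,col in ((-135,(0,255,0)),(-120,(0,0,255))):
    P=[(-63,yy-75,96),(57,yy-75,96),(57,yy+75,96),(-63,yy+75,96),(-63,yy-75,96)];cv2.polylines(im,[np.int32(proj(c,S2W(P))*4)],False,col,1)
cv2.imwrite('pics/s3.png',im[560:1120,1000:1720])
E
```

```text
now st [-186.5 -133.2  107.4] t 13.25 F [ 0.4  0.5 -0.2]
shift/0.08 [ 0.14 -0.03 -0.02]
jaw angle in station 90.0
[[238.64921409 252.55831326]
 [238.38832427 240.82796438]]
[20, 21, 18, 20, 18, 20, 19, 19, 18, 16, 47, 139, 183, 188, 187, 187, 186, 186, 187, 186, 187, 186, 186, 186, 187, 187, 187, 187, 187, 186, 187, 200, 204, 205, 200, 170, 140, 118, 107, 105]
[[312.77135254 260.6460276 ]
 [313.76230338 254.11444774]]
[39, 32, 29, 35, 36, 35, 31, 34, 36, 34, 36, 33, 36, 68, 97, 95, 84, 87, 87, 85, 84, 88, 84, 86, 85, 86, 86, 87, 89, 87, 87, 85]
```

View pics/s3.png

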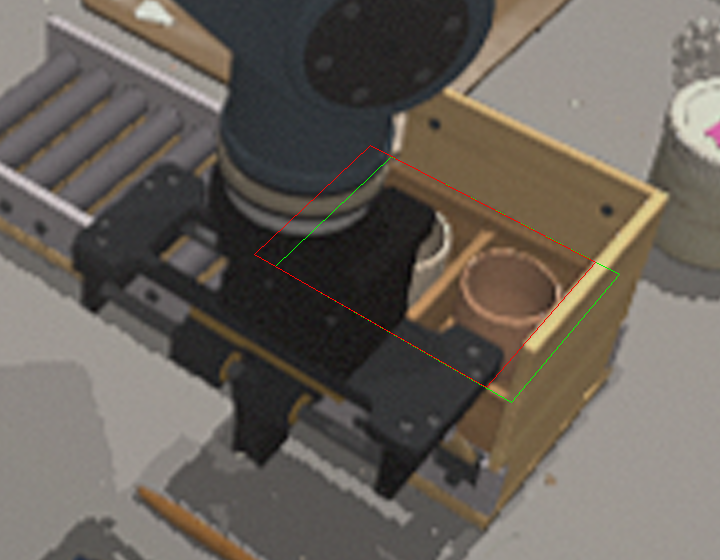

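Unoccluded, the finger clearly ends about at the TCP. The crate sits on the home outline. I shift to y = -100 so the hand clears the end wall, then push the screen.

Emit:
arm_command:
  translation:
    - [0.1, 0, 0.2]
    - [0.2, 0, 0.4]
    - [0.3, 0, 0.43]
    - [0.4, 0, 0.43]
    - [0.45, 0, 0.43]
  rotation:
    - [0, 0, 0]
    - [0, 0, 0]
    - [0, 0, 0]
    - [0, 0, 0]
    - [0, 0, 0]
  grip: [1, 1, 1, 1, 1]

```text
time_s: 13.85
position: [0.4761, -0.1355, 0.1121]
tcp_rot: [[0.999, 0.003, -0.052], [0.052, -0.002, 0.999], [0.003, -1.0, -0.002]]
force: [-0.5, 0.2, 0.6]
opening: 0.002
```

Emit:
arm_command:
  translation:
    - [0.06, 0, 0]
    - [0.12, 0, 0]
    - [0.18, 0, 0]
    - [0.24, 0, 0]
    - [0.24, 0, 0]
  rotation:
    - [0, 0, 0]
    - [0, 0, 0]
    - [0, 0, 0]
    - [0, 0, 0]
    - [0, 0, 0]
  grip: [1, 1, 1, 1, 1]

```text
time_s: 14.35
position: [0.4917, -0.1331, 0.1106]
tcp_rot: [[0.999, -0.004, -0.052], [0.052, 0.001, 0.999], [-0.004, -1.0, 0.002]]
force: [-3.3, 0.2, 2.6]
opening: 0.006
```

```bash
python3 sc.py pics/s4.png
```

```text
now st [-129.6 -100.6  110.6] t 14.35 F [-3.3  0.2  2.6]
shift/0.08 [ 0.47 -0.18 -0.43]
jaw angle in station 90.0
scene screen 0.94 1.01 0.2
side screen 0.78 1.1500000000000001 0.6
```

Emit:
arm_command:
  translation:
    - [0.06, 0, 0]
    - [0.12, 0, 0]
    - [0.18, 0, 0]
    - [0.24, 0, 0]
    - [0.3, 0, 0]
  rotation:
    - [0, 0, 0]
    - [0, 0, 0]
    - [0, 0, 0]
    - [0, 0, 0]
    - [0, 0, 0]
  grip: [1, 1, 1, 1, 1]

```text
time_s: 15.05
position: [0.5181, -0.1324, 0.1109]
tcp_rot: [[0.999, 0.001, -0.052], [0.052, -0.0, 0.999], [0.001, -1.0, -0.001]]
force: [-1.8, -0.7, 1.8]
opening: 0.005
```

```bash
python3 sc.py pics/s4.png
```

```text
now st [-103.2 -101.3  110.9] t 15.05 F [-1.8 -0.7  1.8]
shift/0.08 [ 0.14 -0.18 -0.42]
jaw angle in station 90.0
scene screen 0.88 1.37 1.9
side screen 0.62 1.48 0.7
```

Emit:
arm_command:
  translation:
    - [0.05, 0, 0]
    - [0.1, 0, 0]
    - [0.13, 0, 0]
    - [0.13, 0, 0]
  rotation:
    - [0, 0, 0]
    - [0, 0, 0]
    - [0, 0, 0]
    - [0, 0, 0]
  grip: [1, 1, 1, 1]

```text
time_s: 15.65
position: [0.5281, -0.1316, 0.1109]
tcp_rot: [[0.999, 0.001, -0.052], [0.052, -0.0, 0.999], [0.001, -1.0, -0.0]]
force: [-1.2, 0.3, -0.1]
opening: 0.001
```

```bash
python3 sc.py pics/s4.png
```

```text
now st [ -93.2 -101.   110.9] t 15.65 F [-1.2  0.3 -0.1]
shift/0.08 [ 0.01 -0.18 -0.43]
jaw angle in station 90.0
scene screen 0.82 1.45 1.0
side screen 0.65 1.6300000000000001 1.5
```

Emit:
arm_command:
  translation:
    - [-0.15, 0, 0]
    - [-0.4, 0, 0]
    - [-0.9, 0, 0]
    - [-0.9, -0.5, 0]
    - [-0.9, -1, 0]
  rotation:
    - [0, 0, 0]
    - [0, 0, 0]
    - [0, 0, 0]
    - [0, 0, 0]
    - [0, 0, 0]
  grip: [1, 1, 1, 1, 1]

```text
time_s: 16.35
position: [0.4516, -0.134, 0.1901]
tcp_rot: [[0.999, -0.006, -0.05], [0.05, 0.003, 0.999], [-0.006, -1.0, 0.004]]
force: [1.1, -1.4, 0.5]
opening: 0.001
```

Emit:
arm_command:
  translation:
    - [0, -0.5, 0.6]
    - [0, -1, 1]
    - [0, -1, 1]
  rotation:
    - [0, 0, 0]
    - [0, 0, 0]
    - [0, 0, 0]
  grip: [1, 1, 1]

```text
time_s: 16.65
position: [0.4517, -0.0537, 0.2742]
tcp_rot: [[0.999, 0.006, -0.054], [0.054, -0.001, 0.999], [0.006, -1.0, -0.002]]
force: [0.4, 0.0, 0.3]
opening: 0.004
```

Emit:
arm_command:
  translation:
    - [0, 0, 0.6]
    - [0, 0, 1]
    - [0, 0, 1]
  rotation:
    - [0, 0, 0]
    - [0, 0, 0]
    - [0, 0, 0]
  grip: [1, 1, 1]

```text
time_s: 16.95
position: [0.4454, 0.0271, 0.2701]
tcp_rot: [[0.998, -0.002, -0.056], [0.056, 0.001, 0.998], [-0.002, -1.0, 0.001]]
force: [-0.1, -0.8, 0.3]
opening: 0.01
```

```bash
sed -i "s/    out.append/    cv2.polylines(im,[np.int32(proj(c,S2W([(-63,-210,96),(57,-210,96),(57,-60,96),(-63,-60,96)]))*4)],True,(255,255,0),1)\n    out.append/" sc.py; python3 sc.py pics/end.png
```

```text
now st [-167.7   61.7  270.1] t 16.95 F [-0.1 -0.8  0.3]
shift/0.08 [ 0.94  1.81 -2.47]
jaw angle in station 90.3
scene screen 0.78 1.49 1.6
side screen 0.87 1.69 0.3
```

View pics/end.png

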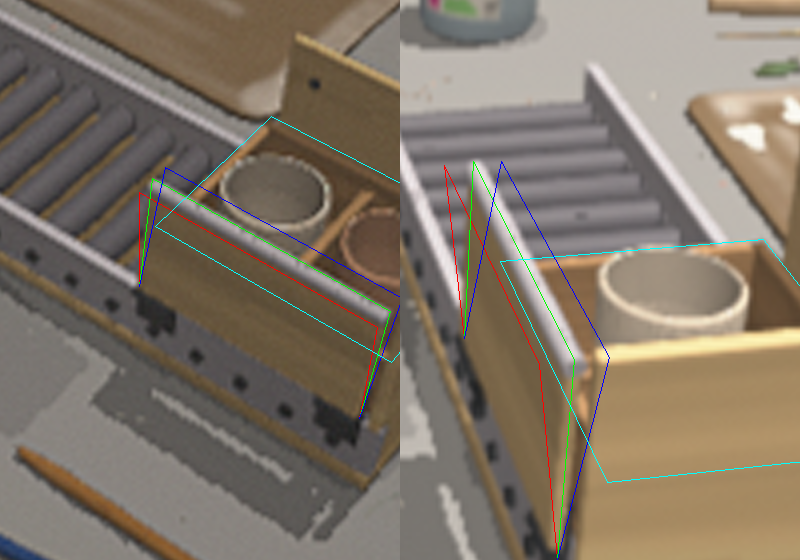

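The last picture shows the screen's free edge on the green upright line in both views. The crate rim is on the home outline (cyan), level with the end of the far wall as it should be, and both cups are standing. I hand in.

```bash
python3 -c "
from h import *
print(bot.hand_in())"
```

```text
the job is handed in; nothing more can be done
None
```

I pushed the crate home into the bay, then folded the splash screen up from the robot's side and left it standing. I backed the arm off and handed the job in at about 17 s. `hand_in` reports no verdict.

**Crate:** in both views its rim lies on the projected home outline, to about 3 mm. The station fit behind that outline is good to about 4 mm. The push force also rose from about 2 N to 6 N as the crate stopped, with the screen still at about 0.95 rad. I could not see the gap at the end wall directly.

**Screen:** in the last picture its free edge lies on the 1.57 rad overlay in both views. The networks disagreed: 1.49 rad from the scene camera and 1.69 rad from the side camera. Both are inside the limits, and they were apart in the same way at the start (0.91 and 1.02).

**Cups and bystanders:** both cups are standing in the crate. No contact with the coil pot or the stamp was seen, but I did not measure their positions again at the end.

**What went wrong on the way:** the first try at the screen passed over its free edge without moving it, because the finger visibly ends about at the TCP and not 22 mm below it. I lifted back over and pushed about 16 mm lower, which worked. For the same reason, the crate push was close to the rim and may have pressed partly on the pale cup.

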